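# Open the slide scanner's cover, freeing its catch if it is caught, and hold it open

### The job

Open the slide scanner's sliding cover so that a colleague can reach the slides in the bay. Before you move the thumb catch, tug the cover by its handle to learn whether it is caught: if it slides, just pull it open; if it is caught, let the cover go back, slide the catch all the way to its other end, then pull the cover open. The cover springs shut when let go, so finish while still holding it fully open, and leave the small bottle and the dish on the scanner standing where they are.

Things in the scene. Friction and masses are not known exactly. Their poses are not given: they have to be found in the camera images.
- scanner: White bench slide scanner fixed to the table: low case 300 mm (its x) by 340 mm (y), flat deck 90 mm above the table, hump 80 mm deep and 130 mm high along its far (+x) side. Origin: centre of the low case's underside. +x points to the hump (away from the robot), +y along it (robot's left), z up. A metal cover 142 by 130 mm, top 98 mm above the table, slides over the bay to +y.
- cover (a joint): Opening of the cover in m: 0 shut, 0.085 fully open, along the scanner's +y. A spring pulls it shut with about 3 N when shut and 7 N when open, so it runs back when let go. When caught it moves about 6 mm and then stops dead; when free it slides the whole way.
- cover_handle (a point): Centre of the cover's handle: an upright black bar standing on the cover, 60 mm long along the scanner's x, 14 mm thick along y, 30 mm high; this point is 113 mm above the table (bar from 98 to 128 mm). It moves with the cover; shut, it lies at x = 0, y = -55 mm in the scanner's frame. Axes as the scanner's.
- catch (a joint): Thumb catch in m: 0 near end, 0.030 far end (scanner's +x). Starts within 6 mm of the near end; about 1.5 N of friction; stays where left. Marks worn off: by a hidden tongue either the near or the far end is the caught one and the other is free; not seen, only felt by tugging. Slide it only with the cover back at 0. Sliding a free cover's catch to the far end locks it.
- catch_thumb (a point): Centre of the thumb catch: black upright block, 20 mm (scanner's x) by 16 mm (y), 22 mm high, on the deck between the cover and the scanner's near side; this point is 101.5 mm above the table (block from 90 to 112 mm). It moves with the catch along the scanner's x; with the catch at 0 it lies at x = -130 mm, y = 0 in the scanner's frame.
- oil_mid (a point): Centre of a small round amber glass bottle, 26 mm across and 55 mm high, standing loose on the deck near its +y edge. Leave it alone.
- dish_center (a point): Centre of a small clear round dish, 36 mm across and 12 mm high, lying loose on the deck near its near -y corner. Leave it alone.

How it is judged (in metres and radians):
On the way:
1. the cover is tugged by at least 2.5 mm while the catch still stands where it was (within 4 mm) (value of joint cover above 0.0025 m and distance of catch_thumb from where it was at the start of the episode below 0.004 m and contact force between the fingers and cover above 0.5 N), for 0.1 s.
At the end, for the whole second after the job is handed in: The cover is open by at least 72 of its 85 mm and the gripper's fingers alone hold it there (pressing on it with more than 1 N) while the program finishes and through the next second; bottle and dish still stand within 20 mm of where they were (value of joint cover above 0.072 m and contact force between the fingers and cover above 1 N and contact force between each of oil, dish and cover below 0.2 N and distance of each of oil_mid, dish_center from where it was at the start of the episode below 0.02 m and angle between oil_mid's own z axis and vertical below 0.3 rad); the arm keeps its last pose, push and grip.
It fails at once if the bottle or the dish on the scanner is pushed by more than 20 mm or tipped over (distance of any of oil_mid, dish_center from where it was at the start of the episode above 0.02 m or angle between oil_mid's own z axis and vertical above 0.5 rad).
It also fails if it takes over 54 s, if anything falls off the work surface, if the arm or the gripper's body presses on something with over 40 N, if the wrist force passes 120 N, or if a joint passes its speed limit or range.

### The arm

A 6-joint arm with a two-finger parallel gripper is mounted at the origin on the work surface. World frame = base frame: x ahead of the robot, y to its left, z up, the work surface at z = 0. Lengths are in mm, angles in rad, forces in N, time in s.
With the tool pointing down it reaches from about 375 to 975 mm from the base axis. Payload 3.8 kg.
Tool frame: the origin (TCP) lies midway between the tips of the shut fingers; the grasp point (between the pads) lies 19 mm behind it; y points along the fingers, z is the direction in which the jaws open and shut, and the axes are right-handed (so a half turn about y gives the same grasp; the last joint's range is limited). The gripper opens to 85 mm and grips with 20 to 120 N. Pads are 22 mm wide; open, the fingers measure 114 mm over their backs; the gripper's body (76 mm by 85 mm) begins 54 mm behind the grasp point. The pads swing forward as they close: fully open they stand 13 mm farther back than shut.
Start: joints at [1.068, 0.264, 1.604, -0, 1.274, -0.037], TCP at [303.165, 603.083, 231.28] pointing down, gripper open.
Joint ranges: [-2.63, 2.63], [-0.94, 2.18], [0.31, 2.57], [-1.31, 4.45], [0, 2.66], [-2.55, 2.55]. Speed limits (rad/s): [2.57, 2.57, 3.14, 3.14, 3.14, 3.14].

### API

Orientations are given as a rotation vector (axis times angle).
In Python, from workcell import bot gives the robot as it stands.
- The arm moves only by the tool move_arm, never from a script. Its arguments are lists of equal length, an entry for each row: "dp": the shift along the tool's x, y, z in mm, a list of three; "twist": the turn about the tool's y in rad; "jaw": the closure, from -1 (fully open) to 1 (shut), so that 0 is half open. A call has 1 to 12 rows; each row is the pose to reach, as a shift and turn from the pose commanded when the call began, along the tool's axes at that moment; what a row does not reach only later rows make up. A row lasts 1/8 s, in which the tool goes at most 62.5 mm and 10.7 degrees, less where a joint would pass 70% of its speed; a pose out of reach is approached as far as the arm can. A call with a gripper value outside its range is refused whole. The fingers move at their own pace and stop on an object; "grip_force" is the grip in N (left out, the last holds). Time passes only in rows, so rows that repeat a pose let the fingers close. It gives the time, the measured TCP pose, the force and the opening at its end, in the units of the state.
- bot.sense(): the state, without advancing time (a new reading comes with each control period).
- bot.grab_frame(name): name is "side" or "top"; returns (picture, depth): 480x640x3 uint8, red, green, blue; 480x640 float32, mm along the optical axis (not along the pixel's ray), 0 where there is no reading.
- bot.camera_model(name): a dict with "fovy" (degrees; the focal length in pixels is half the picture's height over the tangent of half this angle, whatever the lens; pixels are square), "cx", "cy" (the principal point, pixels), "T" (4x4, takes a point from camera to world coordinates). Camera axes: x right, y up, looking along -z (the intrinsics and any distortion apply to the point x, -y, -z); pixel columns grow to the right and rows downward; lengths in mm; the calibration is good to about 2 mm. A picture is of the moment at which its call begins. camera_model takes no time and is no camera call.
- bot.job_done(): hands the job in, once; it reports no verdict.
The state is a dict: "clock": time; "joint_positions": joint angles; "qvel": joint speeds; "joint_efforts": joint torques, N m; "tcp_pos": TCP position; "tool_rot": TCP orientation; "wrist_force": force on the tool from outside, world axes, zero at the start; "moment": the same for the moment, N m; "finger_gap": opening from 0.0 (shut) to 1.0 (fully open).
Only numpy, scipy, OpenCV 4.12 (cv2) and the standard library are available. Lean on these libraries where they do the work, as an engineer would, in place of code of your own. Each camera call takes 0.05 s, during which the arm holds its last target.

## Working session

There is one attempt and no reset: what is moved stays moved. The work goes in short steps, Python scripts to look and compute and a tool call to move; the robot and the scene stay as the last step left them, time stands still between calls to the robot, and variables do not carry over. Pictures are saved under pics/ and viewed, and the job is handed in when it is done.

Besides the shell and the picture viewer there is one more tool, called after "Emit:" as name([rows], argument=value, ...), one row to a line, values as JSON. move_arm: Moves the arm, as the interface text tells. Its arguments: {"type":"object","properties":{"dp":{"type":"array","items":{"type":"array","items":{"type":"number"}}},"twist":{"type":"array","items":{"type":"number"}},"jaw":{"type":"array","items":{"type":"number"}},"grip_force":{"type":"number"}},"required":["dp","twist","jaw"]}

```bash
mkdir -p pics; ls; python3 - <<'E'
from workcell import bot
import cv2,numpy as np
s=bot.sense()
for k in s: print(k,s[k])
for n in("side","top"):
    im,d=bot.grab_frame(n); cv2.imwrite(f"pics/{n}0.png",im[:,:,::-1]); np.save(f"pics/{n}0d.npy",d); np.save(f"pics/{n}0.npy",im)
    print(n,bot.camera_model(n),d.min(),d.max())
E
```

```text
pics
clock 0.0
joint_positions [ 1.06814103e+00  2.64726800e-01  1.60538652e+00 -6.55963386e-05
  1.27369756e+00 -3.69020696e-02]
qvel [ 2.77416144e-04  7.28792662e-04  2.38002306e-03 -3.01585338e-04
  6.80871604e-04  4.05740481e-05]
joint_efforts [-1.89577531e-04 -5.15111482e+01 -3.67316329e+01  3.37115296e-05
  1.30880196e-02 -2.03004385e-05]
tcp_pos [302.80697506 602.44407451 229.97302341]
tool_rot [-1.54193494  0.36571565 -0.36487547]
wrist_force [0.54873971 0.37715986 0.34254661]
moment [-0.02411611  0.02072031 -0.02911382]
finger_gap 1.0027609440464478
side {'fovy': 52.8540637306633, 'cx': 314.8748003769182, 'cy': 236.19632169976418, 'T': array([[-8.40407416e-01,  2.56580391e-01, -4.77369750e-01,
         2.11825960e+02],
       [-5.41615943e-01, -4.28788038e-01,  7.23044251e-01,
         5.69087367e+02],
       [-1.91714616e-02,  8.66202818e-01,  4.99324677e-01,
         4.69072920e+02],
       [ 0.00000000e+00,  0.00000000e+00,  0.00000000e+00,
         1.00000000e+00]])} 0.0 3454.689
top {'fovy': 44.77477654813254, 'cx': 317.8743374555353, 'cy': 243.46378373903855, 'T': array([[ 2.97016971e-03,  9.94476554e-01, -1.04916930e-01,
         4.60044106e+02],
       [-9.99880229e-01,  1.35983815e-03, -1.54168332e-02,
         3.98061984e+01],
       [-1.51890091e-02,  1.04950155e-01,  9.94361483e-01,
         9.51890411e+02],
       [ 0.00000000e+00,  0.00000000e+00,  0.00000000e+00,
         1.00000000e+00]])} 0.0 1014.5278
```

View pics/side0.png

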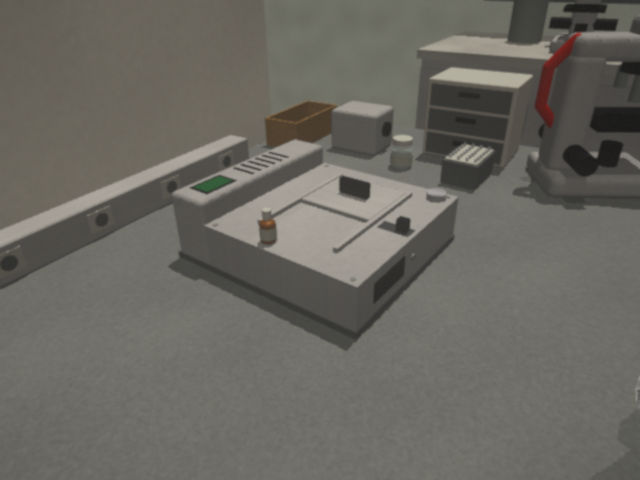

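View pics/top0.png

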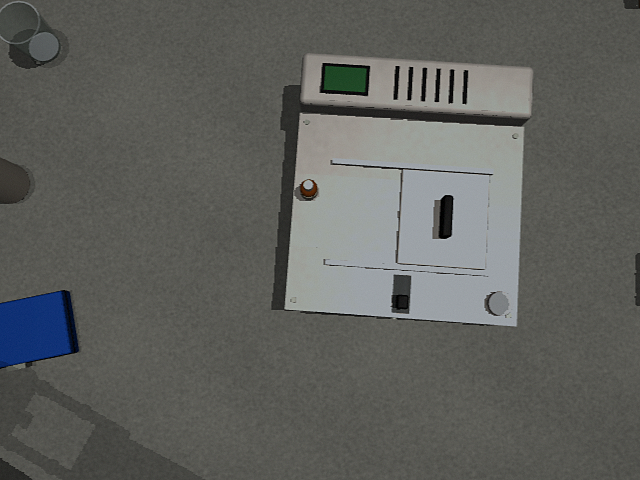

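The side view shows the handle at (354,187), catch at (403,225), bottle at (267,228) and dish at (436,195). The top view shows the handle at (446,217), catch at (402,302), bottle at (308,188) and dish at (497,303). The scanner is turned by a few degrees.

```bash
cat > h.py <<'E'
import numpy as np,cv2
from workcell import bot
def ray(n,u,v):
    c=bot.camera_model(n);f=240/np.tan(np.radians(c['fovy']/2))
    d=np.stack([(np.asarray(u,float)-c['cx'])/f,-(np.asarray(v,float)-c['cy'])/f,-np.ones_like(np.asarray(u,float))],-1)
    return c['T'][:3,3],d@c['T'][:3,:3].T
def onz(n,u,v,z):
    o,d=ray(n,u,v); return o+d*((z-o[2])/d[...,2])[...,None]
def pts(n,D):
    v,u=np.mgrid[:480,:640]; o,d=ray(n,u,v); return o+d*D[...,None]
def tri(p,q):
    o1,d1=ray('side',*p);o2,d2=ray('top',*q)
    t=np.linalg.lstsq(np.stack([d1,-d2],1),o2-o1,rcond=None)[0]
    a,b=o1+d1*t[0],o2+d2*t[1]; return (a+b)/2,np.linalg.norm(a-b)
E
python3 - <<'E'
from h import *
R={'top':{'handle':(430,185,465,250),'catch':(390,290,415,315)},'side':{'handle':(330,170,380,205),'catch':(390,212,416,238)}}
for n in R:
    im=np.load(f'pics/{n}0.npy');D=np.load(f'pics/{n}0d.npy');P=pts(n,D)
    for k,(a,b,c,d) in R[n].items():
        m=(im[b:d,a:c].max(2)<55)
        nl,lab,st,ce=cv2.connectedComponentsWithStats(m.astype(np.uint8))
        i=1+np.argmax(st[1:,4]);m=lab==i
        q=P[b:d,a:c][m]; dd=D[b:d,a:c][m]; q=q[dd>0]
        print(n,k,st[i],ce[i]+[a,b],'pct z',np.percentile(q[:,2],[5,50,95]))
        top=q[q[:,2]>np.percentile(q[:,2],95)-5]
        r=cv2.minAreaRect(top[:,:2].astype(np.float32)); print('  top face',top.mean(0),len(top),r)
    # deck
    for lo,hi in((80,95),):
        pass
im=np.load('pics/top0.npy');P=pts('top',np.load('pics/top0d.npy'))
m=(P[...,2]>75)&(P[...,2]<160)&(P[...,0]>300)
nl,lab,st,ce=cv2.connectedComponentsWithStats(m.astype(np.uint8));i=1+np.argmax(st[1:,4])
q=P[lab==i];r=cv2.minAreaRect(q[:,:2].astype(np.float32));print('scanner',r,cv2.boxPoints(r),np.median(q[:,2]))
print('corner near-left',onz('top',285,310,90.),'near-right',onz('top',517,326,90.))
for k,u,v,z in(('bottle',308,186,145.),('dish',497,303,102.)):print(k,onz('top',u,v,z),P[v,u])
S=pts('side',np.load('pics/side0d.npy'))
for k,u,v in(('bottle',267,228),('dish',436,195)):print(k,S[v,u])
E
```

```text
top handle [  9  10  14  44 531] [445.57815443 216.62900188] pct z [106.56530933 126.62338128 129.71619948]
  top face [ 587.3606974  -131.31984496  127.46871857] 387 ((587.6581420898438, -131.30831909179688), (14.322904586791992, 59.88705825805664), 86.5408706665039)
top catch [  2   0  18  23 253] [400.65612648 301.3715415 ] pct z [ 88.90436745 110.25672056 113.87340977]
  top face [465.39480489 -67.86591985 112.01554916] 147 ((465.31610107421875, -67.38981628417969), (18.575613021850586, 15.791910171508789), 0.2031397819519043)
side handle [ 11   8  28  19 292] [354.34589041 186.85616438] pct z [105.92009693 117.81037184 126.8707569 ]
  top face [ 582.54690365 -123.01076362  124.9481822 ] 96 ((583.8739013671875, -123.0029296875), (8.351115226745605, 54.304141998291016), 89.8682861328125)
side catch [  7   7  12  14 126] [402.50793651 225.55555556] pct z [ 94.51030311 103.87173994 111.77903917]
  top face [461.00330919 -59.70043615 109.99351232] 41 ((462.25335693359375, -60.52892303466797), (15.638519287109375, 8.667913436889648), 15.17818832397461)
scanner ((631.1038818359375, -79.96598815917969), (340.8268127441406, 379.00189208984375), 86.00398254394531) [[ 430.18802 -236.75932]
 [ 808.26855 -263.1709 ]
 [ 832.0198    76.82735]
 [ 453.9392   103.23892]] 91.36989413929268
corner near-left [452.48697596 101.24674682  90.        ] near-right [ 430.35540275 -237.59661823   90.        ]
bottle [626.50461823  66.46016922 145.        ] [626.28743753  66.42539383 146.0527483 ]
dish [ 463.58947935 -206.06464343  102.        ] [ 463.5890661  -206.03598492  102.09906253]
bottle [620.90235219  79.22647252 119.5941779 ]
dish [ 458.19368344 -195.71392199  101.61821429]
```

```bash
python3 - <<'E'
import cv2
a=cv2.imread('pics/top0.png');b=cv2.imread('pics/side0.png')
x=cv2.resize(a[160:340,280:530],None,fx=3,fy=3,interpolation=cv2.INTER_NEAREST);cv2.imwrite('pics/topc.png',x)
x=cv2.resize(b[150:290,240:440],None,fx=4,fy=4,interpolation=cv2.INTER_NEAREST);cv2.imwrite('pics/sidec.png',x)
E
```

```text
(no output)
```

View pics/topc.png

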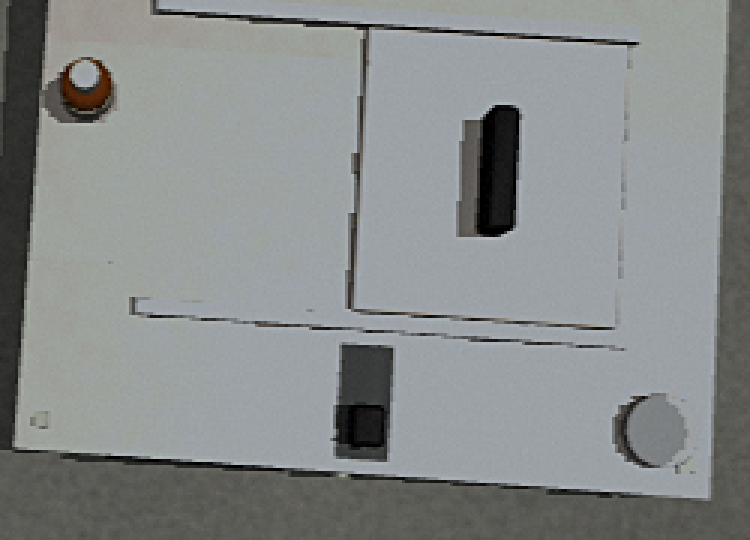

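View pics/sidec.png

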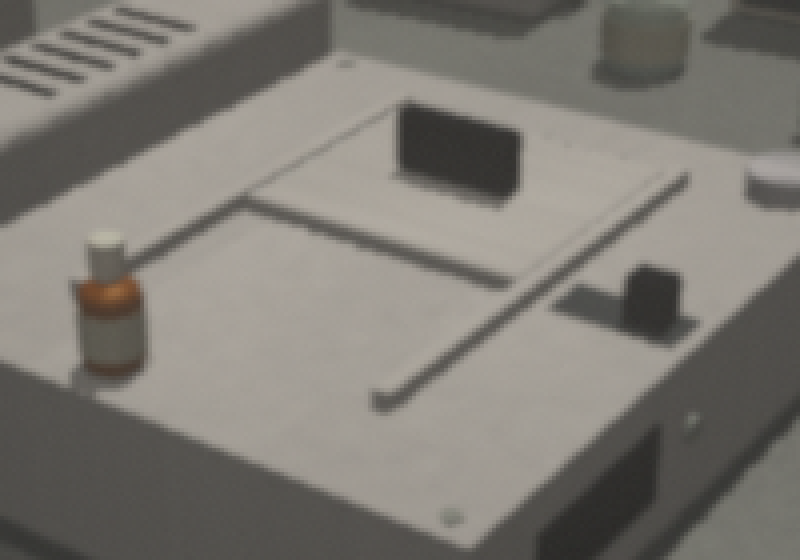

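```bash
cat >> h.py <<'E'
from scipy.spatial.transform import Rotation as Ro
YAW=np.radians(-4.0)
SX=np.array([np.cos(YAW),np.sin(YAW),0]);SY=np.array([-np.sin(YAW),np.cos(YAW),0])
def plan(t,R=None,p=None):
    s=bot.sense(); A=Ro.from_rotvec(s['tool_rot']).as_matrix()
    return A.T@(np.array(t,float)-s['tcp_pos'])
def st():
    s=bot.sense();A=Ro.from_rotvec(s['tool_rot']).as_matrix()
    print('t',s['clock'],'tcp',s['tcp_pos'].round(1),'F',np.round(s['wrist_force'],1),'M',np.round(s['moment'],2),'gap',round(float(s['finger_gap']),3));print(A.round(4))
    z=A[:,2]
    # twist about tool y to bring z onto +-SY
    for sg in(1,-1):
        w=sg*SY; print('twist to z=%+dSY'%sg,np.arctan2(A[:,0]@w,z@w).round(4))
    print('q',np.round(s['joint_positions'],3))
E
python3 -c "
from h import *
st();print(plan([587.4,-131.3,200]),plan([587.4,-131.3,231]))"
```

```text
t 0.1 tcp [302.8 602.5 230.1] F [-0.6 -0.4  1.3] M [0.03 0.   0.02] gap 1.001
[[ 8.935e-01 -1.000e-03  4.491e-01]
 [-4.491e-01 -1.800e-03  8.935e-01]
 [-1.000e-04 -1.000e+00 -2.000e-03]]
twist to z=+1SY -0.3959
twist to z=-1SY 2.7457
q [ 1.068  0.265  1.605 -0.     1.274 -0.037]
[ 583.81261846   31.09647119 -527.78901152] [ 5.83810415e+02  9.65346490e-02 -5.27851700e+02]
```

Emit:
move_arm([
  [584, 20, -528],
  [584, 20, -528],
  [584, 20, -528],
  [584, 20, -528],
  [584, 20, -528],
  [584, 20, -528],
  [584, 20, -528],
  [584, 20, -528],
  [584, 20, -528],
  [584, 20, -528],
  [584, 20, -528],
  [584, 20, -528],
], twist=[-0.396, -0.396, -0.396, -0.396, -0.396, -0.396, -0.396, -0.396, -0.396, -0.396, -0.396, -0.396], jaw=[-0.3, -0.3, -0.3, -0.3, -0.3, -0.3, -0.3, -0.3, -0.3, -0.3, -0.3, -0.3])

```text
clock: 1.6
tcp_pos: [574.4, -97.9, 211.8]
tool_rot: [-1.57, 0.055, -0.055]
wrist_force: [-0.6, -0.1, -0.6]
finger_gap: 0.65
```

```bash
python3 -c "
from h import *
st();print(plan([587.4,-131.3,160]))"
```

```text
t 1.6 tcp [574.4 -97.9 211.8] F [-0.6 -0.1 -0.6] M [ 0.05 -0.03 -0.01] gap 0.65
[[ 9.975e-01 -3.000e-04  7.010e-02]
 [-7.010e-02  3.000e-04  9.975e-01]
 [-3.000e-04 -1.000e+00  3.000e-04]]
twist to z=+1SY -0.0003
twist to z=-1SY 3.1413
q [-0.212  0.104  1.828  0.     1.21  -1.713]
[ 15.32655001  51.80749763 -32.38767882]
```

Emit:
move_arm([
  [0, 0, 0],
  [0, 0, 0],
  [0, 0, 0],
], twist=[0, 0, 0], jaw=[-0.3, -0.3, -0.3])

```text
clock: 1.98
tcp_pos: [573.6, -94.5, 212.0]
tool_rot: [-1.57, 0.054, -0.053]
wrist_force: [0.1, 0.1, -0.2]
finger_gap: 0.651
```

```bash
python3 -c "
from h import *
st();print(plan([587.4,-131.3,145]))"
```

```text
t 1.975 tcp [573.6 -94.5 212. ] F [ 0.1  0.1 -0.2] M [-0.01 -0.    0.01] gap 0.651
[[ 9.977e-01 -8.000e-04  6.820e-02]
 [-6.820e-02  5.000e-04  9.977e-01]
 [-8.000e-04 -1.000e+00  4.000e-04]]
twist to z=+1SY 0.0016
twist to z=-1SY -3.14
q [-0.206  0.102  1.83   0.     1.21  -1.709]
[ 16.30344973  66.93128373 -35.77899125]
```

Emit:
move_arm([
  [16, 20, -36],
  [16, 65, -36],
  [16, 65, -36],
  [16, 65, -36],
], twist=[0, 0, 0, 0], jaw=[-0.3, -0.3, -0.3, -0.3])

```text
clock: 2.48
tcp_pos: [588.0, -131.9, 148.4]
tool_rot: [-1.57, 0.053, -0.054]
wrist_force: [-0.3, 0.1, -0.8]
finger_gap: 0.653
```

```bash
python3 -c "
from h import *
st();print(plan([587.4,-131.3,103]))
im,d=bot.grab_frame('side');cv2.imwrite('pics/s1.png',cv2.resize(im[40:290,180:500,::-1],None,fx=2.4,fy=2.4))
im,d=bot.grab_frame('top');cv2.imwrite('pics/t1.png',cv2.resize(im[120:360,240:560,::-1],None,fx=2.4,fy=2.4))
"
```

```text
t 2.475 tcp [ 588.  -131.9  148.4] F [-0.3  0.1 -0.8] M [0.03 0.01 0.02] gap 0.653
[[ 9.977e-01  8.000e-04  6.800e-02]
 [-6.800e-02 -1.000e-04  9.977e-01]
 [ 8.000e-04 -1.000e+00 -0.000e+00]]
twist to z=+1SY 0.0017
twist to z=-1SY -3.1399
q [-0.262  0.193  1.849  0.     1.099 -1.765]
[-0.69527496 45.39198091  0.52146789]
```

View pics/s1.png

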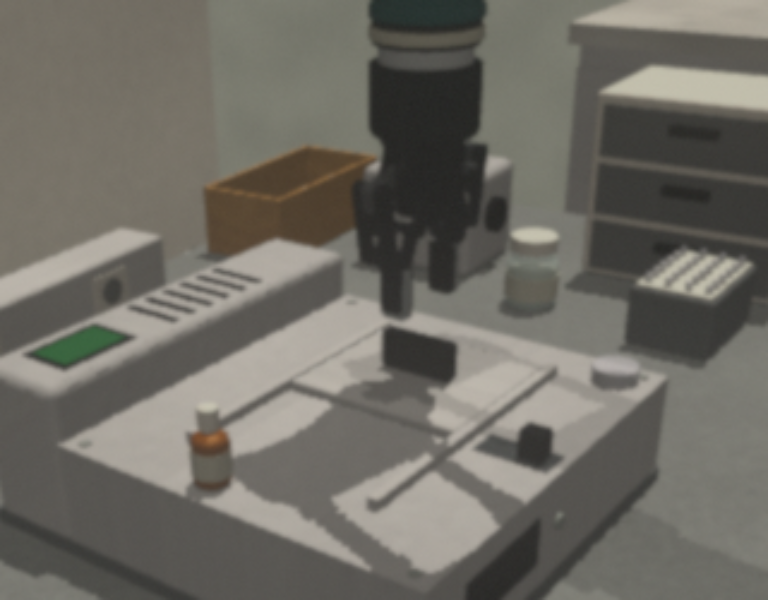

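View pics/t1.png

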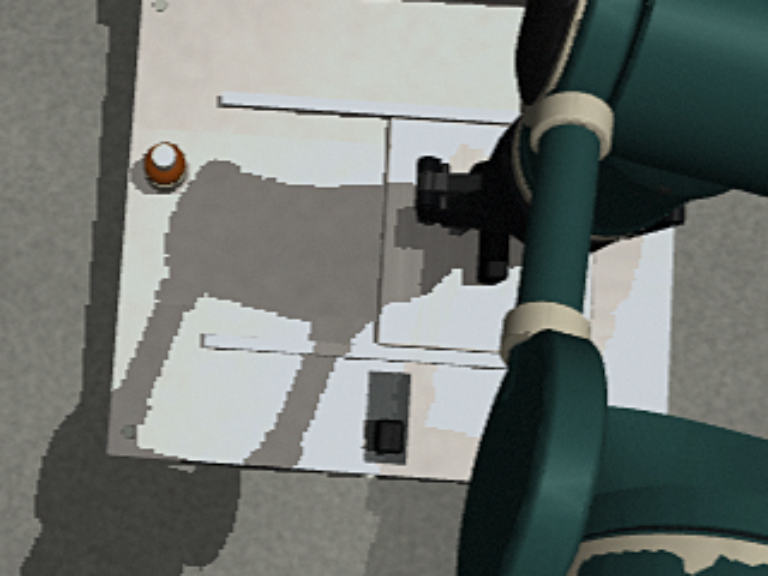

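The side view (crop) shows the fingers at (397,300) and (443,280), straddling the handle at (418,352). The top crop shows the +y finger at (432,190), clear of the bottle at (165,165). I'm going down.

Emit:
move_arm([
  [0, 20, 0],
  [0, 36, 0],
  [0, 36, 0],
  [0, 36, 0],
], twist=[0, 0, 0, 0], jaw=[-0.3, -0.3, -0.3, -0.3])

```text
clock: 3.08
tcp_pos: [587.5, -133.0, 110.8]
tool_rot: [-1.57, 0.056, -0.054]
wrist_force: [1.1, 0.2, 0.6]
finger_gap: 0.647
```

```bash
python3 -c "
from h import *
st()
im,d=bot.grab_frame('side');cv2.imwrite('pics/s2.png',cv2.resize(im[100:250,270:450,::-1],None,fx=4,fy=4))
"
```

```text
t 3.075 tcp [ 587.5 -133.   110.8] F [1.1 0.2 0.6] M [-0.06 -0.02 -0.06] gap 0.647
[[ 9.976e-01 -7.000e-04  6.990e-02]
 [-6.990e-02  2.000e-04  9.976e-01]
 [-8.000e-04 -1.000e+00  2.000e-04]]
twist to z=+1SY -0.0001
twist to z=-1SY 3.1415
q [-0.264  0.23   1.879  0.     1.033 -1.765]
```

View pics/s2.png

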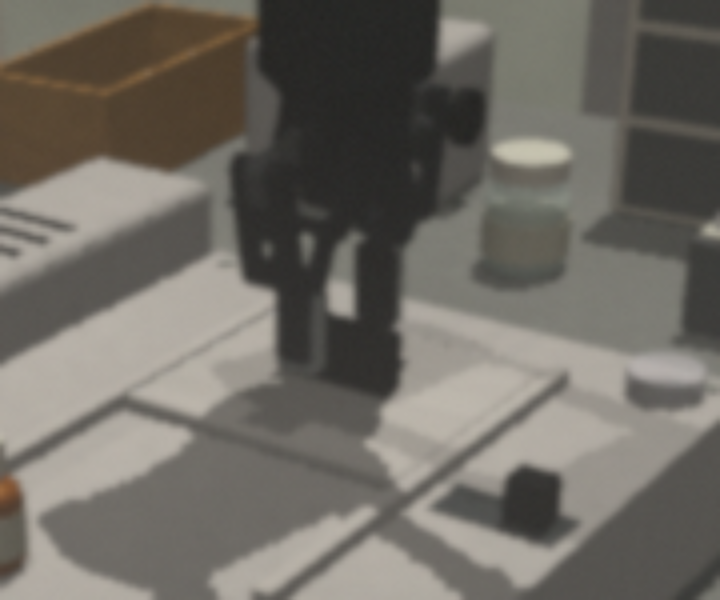

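The crop shows the fingers either side of the handle, one in front at (300,330) and one behind at (375,260), with no contact force. I'll go down a little further and close.

Emit:
move_arm([
  [0, 7, 1],
  [0, 7, 1],
  [0, 7, 1],
  [0, 7, 1],
  [0, 7, 1],
  [0, 7, 1],
  [0, 7, 1],
  [0, 7, 1],
], twist=[0, 0, 0, 0, 0, 0, 0, 0], jaw=[-0.3, -0.3, 1, 1, 1, 1, 1, 1], grip_force=40)

```text
clock: 4.12
tcp_pos: [587.9, -131.9, 104.6]
tool_rot: [-1.57, 0.055, -0.055]
wrist_force: [-0.4, 1.5, 2.1]
finger_gap: 0.151
```

```bash
python3 -c "
from h import *
st()"
```

```text
t 4.125 tcp [ 587.9 -131.9  104.6] F [-0.4  1.5  2.1] M [ 0.09  0.11 -0.03] gap 0.151
[[ 9.976e-01  3.000e-04  6.970e-02]
 [-6.970e-02  0.000e+00  9.976e-01]
 [ 3.000e-04 -1.000e+00  0.000e+00]]
twist to z=+1SY 0.0
twist to z=-1SY -3.1416
q [-0.262  0.237  1.884  0.     1.02  -1.763]
```

Gripped: the gap is about 13 mm. Now the tug along tool +z.

Emit:
move_arm([
  [0, 0, 2],
  [0, 0, 4],
  [0, 0, 5],
  [0, 0, 7],
  [0, 0, 9],
  [0, 0, 10],
  [0, 0, 10],
  [0, 0, 10],
], twist=[0, 0, 0, 0, 0, 0, 0, 0], jaw=[1, 1, 1, 1, 1, 1, 1, 1])

```text
clock: 5.12
tcp_pos: [588.6, -121.9, 104.5]
tool_rot: [-1.57, 0.054, -0.055]
wrist_force: [-1.4, -3.0, 5.6]
finger_gap: 0.155
```

```bash
python3 -c "
from h import *
st()"
```

```text
t 5.125 tcp [ 588.6 -121.9  104.5] F [-1.4 -3.   5.6] M [-0.55  0.32  0.05] gap 0.155
[[ 9.976e-01  4.000e-04  6.960e-02]
 [-6.960e-02 -1.000e-04  9.976e-01]
 [ 4.000e-04 -1.000e+00 -1.000e-04]]
twist to z=+1SY 0.0002
twist to z=-1SY -3.1414
q [-0.246  0.234  1.888 -0.     1.019 -1.747]
```

It moved 10 mm with only about 4 N against it, so the cover seems free. I'll pull further and check that it isn't slipping in the grip.

Emit:
move_arm([
  [0, 0, 3],
  [0, 0, 6],
  [0, 0, 9],
  [0, 0, 12],
  [0, 0, 15],
  [0, 0, 15],
  [0, 0, 15],
], twist=[0, 0, 0, 0, 0, 0, 0], jaw=[1, 1, 1, 1, 1, 1, 1])

```text
clock: 6.0
tcp_pos: [589.7, -107.1, 104.6]
tool_rot: [-1.57, 0.054, -0.055]
wrist_force: [-2.1, -4.0, 5.9]
finger_gap: 0.158
```

```bash
python3 -c "
from h import *
st()
im,d=bot.grab_frame('side');cv2.imwrite('pics/s3.png',cv2.resize(im[100:250,240:440,::-1],None,fx=4,fy=4))
im,d=bot.grab_frame('top');cv2.imwrite('pics/t3.png',cv2.resize(im[120:360,240:560,::-1],None,fx=2.4,fy=2.4))
"
```

```text
t 6.0 tcp [ 589.7 -107.1  104.6] F [-2.1 -4.   5.9] M [-0.62  0.27  0.  ] gap 0.158
[[ 9.976e-01  4.000e-04  6.960e-02]
 [-6.960e-02 -3.000e-04  9.976e-01]
 [ 4.000e-04 -1.000e+00 -3.000e-04]]
twist to z=+1SY 0.0002
twist to z=-1SY -3.1414
q [-0.221  0.231  1.892 -0.     1.019 -1.722]
```

View pics/s3.png

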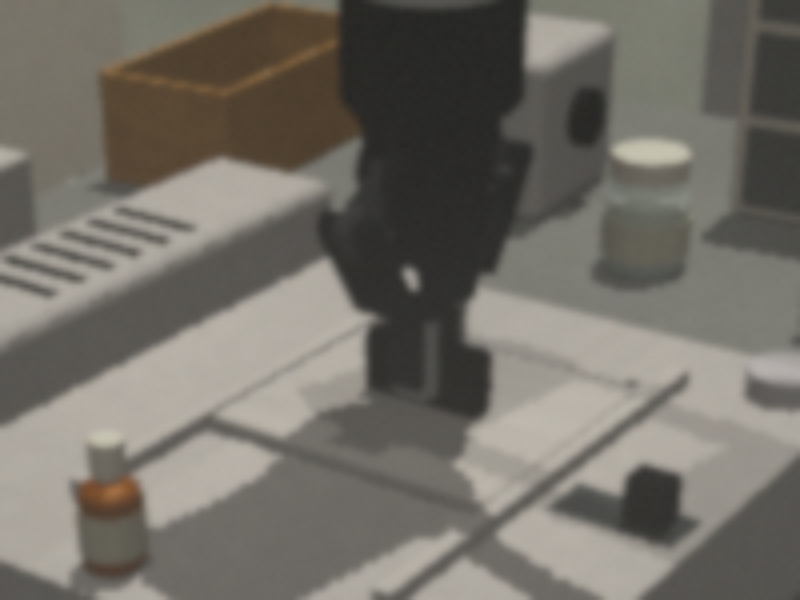

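View pics/t3.png

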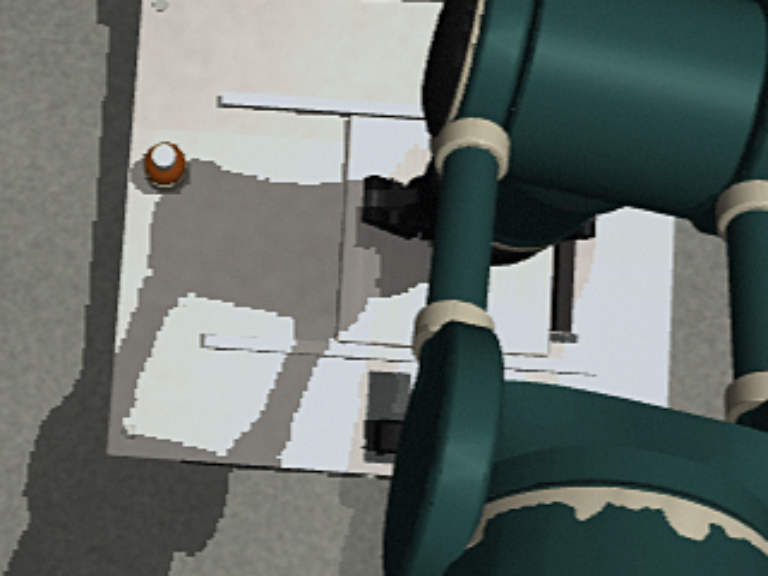

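The cover's left edge has moved from about x=388 to 347 in the crop. That is roughly 25 mm, which matches the arm's travel, and the bay has begun to show at (563,290). The cover is free, so I leave the catch alone and pull it open.

Emit:
move_arm([
  [0, 0, 6],
  [0, 0, 12],
  [0, 0, 18],
  [0, 0, 24],
  [0, 0, 30],
  [0, 0, 36],
  [0, 0, 42],
  [0, 0, 48],
  [0, 0, 53],
  [0, 0, 57],
  [0, 0, 57],
  [0, 0, 57],
], twist=[0, 0, 0, 0, 0, 0, 0, 0, 0, 0, 0, 0], jaw=[1, 1, 1, 1, 1, 1, 1, 1, 1, 1, 1, 1])

```text
clock: 7.6
tcp_pos: [593.6, -50.8, 104.5]
tool_rot: [-1.571, 0.054, -0.055]
wrist_force: [-1.7, -6.2, 5.4]
finger_gap: 0.152
```

```bash
python3 -c "
from h import *
st()
im,d=bot.grab_frame('side');cv2.imwrite('pics/s4.png',cv2.resize(im[100:250,240:440,::-1],None,fx=4,fy=4))
im,d=bot.grab_frame('top');cv2.imwrite('pics/t4.png',cv2.resize(im[120:360,240:560,::-1],None,fx=2.4,fy=2.4))
"
```

```text
t 7.6 tcp [593.6 -50.8 104.5] F [-1.7 -6.2  5.4] M [-0.91  0.22 -0.02] gap 0.152
[[ 9.976e-01  2.000e-04  6.940e-02]
 [-6.940e-02 -1.200e-03  9.976e-01]
 [ 3.000e-04 -1.000e+00 -1.200e-03]]
twist to z=+1SY 0.0004
twist to z=-1SY -3.1412
q [-1.260e-01  2.250e-01  1.899e+00 -1.000e-03  1.017e+00 -1.627e+00]
```

View pics/s4.png

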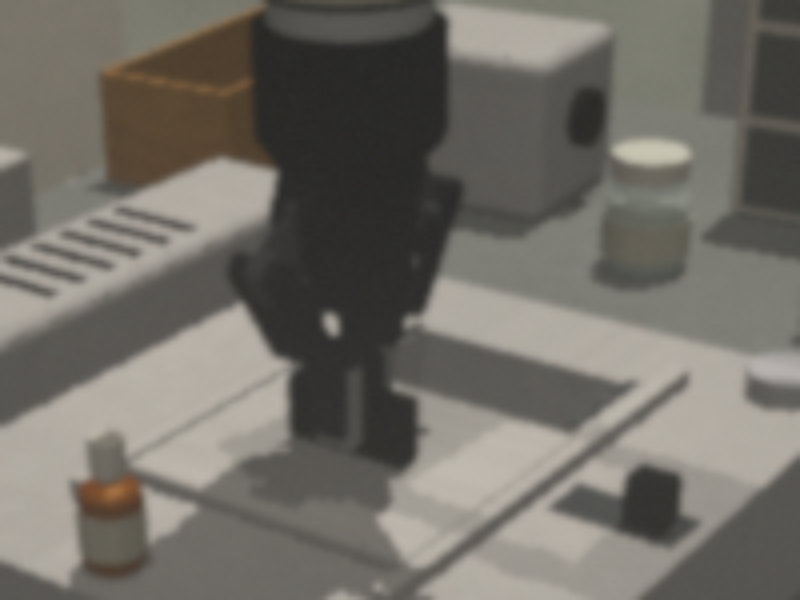

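View pics/t4.png

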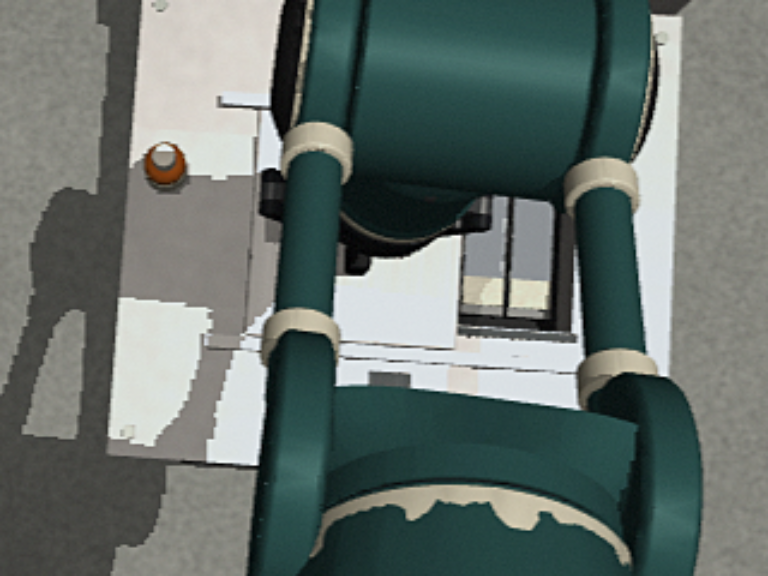

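The side crop shows the cover well back, with the open bay at (510,370). The bottle at (110,520) and the dish at (775,380) are unmoved. The top crop shows the cover's left edge at about x=253, roughly 82 mm of travel. I'll check that the hold is steady.

Emit:
move_arm([
  [0, 0, 1],
  [0, 0, 1],
  [0, 0, 1],
  [0, 0, 1],
  [0, 0, 1],
  [0, 0, 1],
  [0, 0, 1],
  [0, 0, 1],
], twist=[0, 0, 0, 0, 0, 0, 0, 0], jaw=[1, 1, 1, 1, 1, 1, 1, 1])

```text
clock: 8.7
tcp_pos: [593.7, -49.9, 104.6]
tool_rot: [-1.571, 0.054, -0.055]
wrist_force: [-1.7, -6.4, 4.5]
finger_gap: 0.154
```

```bash
python3 -c "
from h import *
st()
P=pts('top',bot.grab_frame('top')[1]);P0=pts('top',np.load('pics/top0d.npy'))
print('bottle',P[186,308],P0[186,308])
D=bot.grab_frame('side')[1];S=pts('side',D);S0=pts('side',np.load('pics/side0d.npy'))
for u,v in((436,195),(267,228)):print(S[v,u],S0[v,u])
print(bot.job_done())"
```

```text
t 8.7 tcp [593.7 -49.9 104.6] F [-1.7 -6.4  4.5] M [-0.93  0.24 -0.03] gap 0.154
[[ 9.976e-01  3.000e-04  6.940e-02]
 [-6.940e-02 -1.400e-03  9.976e-01]
 [ 4.000e-04 -1.000e+00 -1.400e-03]]
twist to z=+1SY 0.0003
twist to z=-1SY -3.1413
q [-0.125  0.225  1.899 -0.002  1.017 -1.625]
bottle [626.48647039  66.45726335 145.08796872] [626.28743753  66.42539383 146.0527483 ]
[ 458.11223654 -195.46108572  101.73969143] [ 458.19368344 -195.71392199  101.61821429]
[621.0619945   79.03530401 119.45779361] [620.90235219  79.22647252 119.5941779 ]
the job is handed in; nothing more can be done
None
```

The cover is open by about 82 of its 85 mm, and I handed the job in with the gripper still holding it there. I gripped the handle and tugged first. The cover slid past the 6 mm catch point with only about 4 N against it, so it was free. I left the thumb catch alone and pulled the cover open.

**Last checks:**
- **Hold:** it was steady over the last second at about 6.4 N, which fits the spring. The finger gap stayed constant, so the handle was not slipping. The opening comes from the arm's travel (about 82 mm) and agrees with the cover's edge in the top picture (about 83 mm).
- **Bottle and dish:** depth readings show both within about 1 mm of where they started.
- **Disagreement:** before gripping, the side and top cameras differed by about 3–4 mm in x on the handle and the catch. This did not matter for a 60 mm handle.

The job was handed in at 8.8 s of the 54 s allowed, and it reported no verdict.

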